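# Register a brass bar in the drilling jig and latch it

## Robot

A 6-joint arm with a two-finger parallel gripper is mounted at the origin on the work surface. World frame = base frame: x ahead of the robot, y to its left, z up, the work surface at z = 0. Lengths are in m, angles in rad, forces in N, time in s.
With the tool pointing down it reaches from about 0.375 to 0.925 m from the base axis. Payload 5.7 kg.
Tool frame: the origin (TCP) lies midway between the tips of the shut fingers; the grasp point (between the pads) lies 19 mm behind it; z points along the fingers, y is the line along which they close (so a half turn about z gives the same grasp; the last joint's range is limited). The gripper opens to 88 mm and grips with 3 to 60 N. Pads are 20 mm wide; open, the fingers measure 115 mm over their backs; the gripper's body (75 mm by 178 mm) begins 61 mm behind the grasp point.
Start: joints at [1.114, 0.359, 1.51, -0, 1.272, -0.115], TCP at [0.201, 0.565, 0.223] pointing down, gripper open.
Joint ranges: [-2.97, 2.97], [-1.01, 2.36], [0.21, 2.38], [-0.96, 4.11], [0.2, 2.71], [-2.98, 2.98]. Speed limits (rad/s): [2.39, 2.39, 3.14, 3.14, 3.14, 3.14].

## Interface

Orientations are given as a unit quaternion [w, x, y, z].
In Python, from workcell import robot gives the robot as it stands.
- The arm moves only by the tool servo_tool, never from a script. Its arguments are lists of equal length, an entry for each row: "fingers": the closure, from -1 (fully open) to 1 (shut); "travel": the shift along the world's x, y, z each as a share of 0.25 m, from -1 to 1, a list of three; "roll": the turn about the world's z as a share of pi rad, from -1 to 1. In form: {"fingers": [fingers, ...], "travel": [[tx, ty, tz], ...], "roll": [roll, ...]}. A call has 1 to 8 rows; each row shifts and turns the commanded pose from where the row before left it; what a row does not reach is not made up. A row lasts 1/10 s, in which the tool goes at most 50 mm and 8.59 degrees, less where a joint would pass 70% of its speed; a pose out of reach is approached as far as the arm can. A call with a number of a shift or a turn outside -1 to 1 is refused whole. A call with a gripper value outside its range is refused whole. The fingers move at their own pace and stop on an object; the grip force is fixed at half the most. Time passes only in rows, so rows that do not move let the fingers close. It gives the time, the measured TCP pose, the force, the opening and the grip force at its end, in the units of the state.
- robot.sense(): the state, without advancing time (a new reading comes with each control period).
- robot.get_image(name): name is "scene" or "side" or "wrist"; returns a dict with "image" (480x640x3 uint8, red, green, blue), "range_z" (480x640 float32, m along the optical axis (not along the pixel's ray), 0 where there is no reading), "camera_matrix" (3x3 intrinsics, pixels), "rvec" (rotation vector, rad) and "tvec" (3), from world to camera coordinates, as OpenCV has them; the wrist camera has in their place "tool_from_camera" (4x4, takes a point from camera to tool coordinates, whose origin is the TCP and whose axes are the flange's). Camera axes: x right, y down, z forward; pixel columns grow to the right and rows downward; lengths in m; the calibration is good to about 2 mm. The wrist camera is an equidistant fisheye: a pixel r from the principal point sees the ray r / f radians off the axis. A picture is of the moment at which its call begins: read the wrist's pose just before it.
- robot.close_job(): hands the job in; it is judged then, once.
Trained networks look in a picture, given as the dict that the camera call returned (one of the last four; its "shot" number tells which), for a name from the list of things; names that differ only in an ending like _2 or _b are one class to them, and where a whole thing is asked for, a point or a joint stands for the part that bears it (a point fixed in the world has none). Each returns a list of dicts, best first, with "p" (0 to 1); they miss things now and then, are a little off and sometimes report something else, mostly with a low value. They report only what shows in the picture. A call takes as long as a camera call. They do not tell look-alikes from the thing itself.
- robot.look_for(picture, thing): "xy" ([column, row] in pixels, amid what is visible of it).
The state is a dict: "time": time; "joint_pos": joint angles; "joint_velocities": joint speeds; "effort": joint torques, N m; "tool_pos": TCP position; "tcp_rot": TCP orientation; "contact_force": force on the tool from outside, world axes, zero at the start; "wrist_torque": the same for the moment, N m; "opening": opening from 0.0 (shut) to 1.0 (fully open); "grip_force": force on a finger pad.
Only numpy, scipy, OpenCV 4.12 (cv2) and the standard library are available. Lean on these libraries where they do the work, as an engineer would, in place of code of your own. Each camera call takes 0.05 s, during which the arm holds its last target. There are 200 camera calls.

## Task

Get the brass bar ready for drilling: push it across the jig's bed until its long edge lies flush against the long far fence and its end flush against the stop at the jig's left. Then shut the template lid over it, and last of all swing the slotted hasp fully down over the lid's staple, with the bar still flush against both stops. Leave the other things on the bench where they are.

Things in the scene. Friction and masses are not known exactly. Their poses are not given: they have to be found in the camera images.
- jig: Drilling jig fixed to the bench, aluminium bed 150 x 235 x 14 mm. Origin on the bench (z = 0), under the place for the bar's centre. x points away from the robot to the fence, y left to the end stop, z up; yaw up to 0.3 rad. In this frame (mm): bed x -80..70, y -115..120, top z 14. The bed's near (-x) and right (-y) sides are open. Lid hinge blocks y 88..106, to z 34.
- fence (a point): Middle of the top edge of the steel far fence's inner face, jig (18, -15, 28 mm). The fence is 14 mm thick, 14 mm high above the bed and runs along jig y from -85 to 55.
- stop (a point): Middle of the top edge of the steel end stop's inner face, jig (-7, 55, 28 mm). The stop is 14 mm thick, 14 mm high above the bed and runs along jig x from -32 to 18.
- bar_home (a point): Point on the top face of the bed where the bar's origin lies when the bar is flush against both fence and stop: jig frame (0, 0, 14 mm).
- bar: Loose brass bar, 36 mm (its x) by 110 mm (its y) by 12 mm thick, 0.3 to 0.5 kg (it can take up to 8 N to slide), lying flat on the bed some 16 to 36 mm short of the fence and 14 to 40 mm short of the end stop, up to 0.2 rad askew to the jig. Origin: centre of its underside. The shorter brass offcut beside the jig is not it.
- lid (a joint): Steel template lid's angle, rad: 0 = shut, lying flat on the fence and end stop (2 mm clear of the bar); it stands open at about 1.7 to 2.0 (upright is 1.57, end of travel 2.1), leaning outwards to jig +y. Light hinge: stays open while it stands, and once pushed past upright to 1.0 or less towards -y it sinks shut by itself in 1 to 2 s.
- lid_hinge (a point): Middle of the lid's hinge line, at jig (0, 95, 31 mm); the hinge runs along jig x.
- lid_edge (a point): Middle of the lid's free edge, 120 mm from the hinge. The lid is 60 mm wide (jig x -30..30) and 6 mm thick; shut, it covers jig y -25..95 with its top at z 34 mm. It carries two drill bushes, 3 mm high.
- staple (a point): Foot of the wire staple on the lid's top, at jig (12, 30, 34 mm) when the lid is shut. It is 21 mm wide along jig y, 5 mm thick and stands 18 mm above the lid.
- hasp (a joint): Hasp's angle, rad: 0 = lying flat over the shut lid with the staple standing through its slot; it stands open at about 1.75 to 2.2 (upright is 1.57, end of travel 2.4), leaning away to jig +x. Stiff hinge: it stays where it is left and must be pushed all the way down (under 1 N at its tip).
- hasp_hinge (a point): Middle of the hasp's hinge line, at jig (46, 30, 37 mm); the hinge runs along jig y on a block x 40..58, y 5..55, up to z 32 mm.
- hasp_tip (a point): Middle of the hasp's free end, 76 mm from the hinge. The leaf is steel, 36 mm wide (along jig y, 12..48) and 4 mm thick; its slot lies 27 to 41 mm from the hinge, the solid nose from 41 to 76 mm. Flat, the leaf's top is at jig z 39 mm and the staple stands about 13 mm above it.
- offcut: Bystander: brass offcut 24 x 75 x 10 mm on the bench right of the jig. Origin under its centre.
- bench_block: Bystander: steel bench block 65 x 65 x 22 mm, right of the jig. Origin under its centre.
- ring_blank: Bystander: steel ring blank, 64 mm across, 14 mm high, left of the jig. Origin under its centre.
- mallet: Bystander: hammer 220 mm long, lying farther right of the jig, along its x.
- jar: Bystander: closed glass jar 66 mm across, 85 mm high, behind the jig at the right. Origin under its centre.
- dish: Bystander: clear plastic dish 100 x 130 x 35 mm, left behind the jig. Origin under its centre.
- pliers: Bystander: pliers about 125 mm long, 14 mm high, lying behind the jig. Origin under the pivot.
Things that resemble listed ones, but are neither listed nor needed, are in the scene too. What is shaped like the bar but pink or purple is not meant.

How it is judged:
On the way, in this order (a step that is already met when the one before it is completed fails the run):
1. the bar lies flush against fence and end stop, with the lid still open (horizontal distance between bar and bar_home below 0.003 m and angle between the y axis of bar and the y axis of jig, either way round below 0.025 rad and z of bar in the frame of bar_home below 0.003 m and angle between bar's own z axis and vertical below 0.05 rad and value of joint lid above 1 rad), for 0.2 s.
2. the lid is shut (value of joint lid below 0.05 rad), for 0.2 s.
3. the hasp lies down over the staple (value of joint hasp below 0.08 rad), for 0.2 s.
At the end, for the whole second after the job is handed in: The bar lies flat and at rest on the bed, its origin within 3 mm (horizontally) of bar_home and its long axis within 0.025 rad of the jig's; the lid is shut (under 0.05 rad) and the hasp down over the staple (under 0.08 rad) (horizontal distance between bar and bar_home below 0.003 m and angle between the y axis of bar and the y axis of jig, either way round below 0.025 rad and z of bar in the frame of bar_home below 0.003 m and angle between bar's own z axis and vertical below 0.05 rad and value of joint lid below 0.05 rad and value of joint hasp below 0.08 rad and linear speed of bar below 0.01 m/s); the robot touches nothing.
It fails at once if a bystander on the bench is moved more than 30 mm (distance of any of offcut, bench_block, ring_blank, mallet, jar, dish, pliers from where it was at the start of the episode above 0.03 m).
It also fails if it takes over 58 s, if anything falls off the work surface, if the arm or the gripper's body presses on something with over 40 N, if the wrist force passes 120 N, or if a joint passes its speed limit or range.

## Working session

There is one attempt and no reset: what is moved stays moved. The work goes in short steps, Python scripts to look and compute and a tool call to move; the robot and the scene stay as the last step left them, time stands still between calls to the robot, and variables do not carry over. Pictures are saved under pics/ and viewed, at most 10 in all, crops included, and the job is handed in when it is done.

Besides the shell and the picture viewer there is one more tool, called after "Emit:" as name(argument=value, ...) on one line, values as JSON. servo_tool: Moves the arm, as the interface text tells. Its arguments: {"type":"object","properties":{"fingers":{"type":"array"},"travel":{"type":"array"},"roll":{"type":"array"}},"required":["fingers","travel","roll"]}

```bash
mkdir -p pics; cat > h.py <<'E'
import numpy as np, cv2
from workcell import robot
def cam(d):
    R=cv2.Rodrigues(np.array(d['rvec'],float))[0]; return R,np.array(d['tvec'],float).ravel(),np.array(d['camera_matrix'],float)
def cloud(d):
    R,t,K=cam(d); z=d['range_z']; v,u=np.mgrid[:480,:640]
    P=np.stack([(u-K[0,2])/K[0,0]*z,(v-K[1,2])/K[1,1]*z,z],-1)
    W=(P-t)@R; W[z<=0]=np.nan; return W
def proj(d,p):
    R,t,K=cam(d); q=(R@np.atleast_2d(p).T).T+t; q=q@K.T; return q[:,:2]/q[:,2:]
def save(n,im): cv2.imwrite('pics/'+n+'.png',im[...,::-1])
E
python3 - <<'E'
from h import *
import pickle
for n in ('scene','side'):
    d=robot.get_image(n); save(n,d['image']); pickle.dump(d,open(n+'.pkl','wb'))
    R,t,K=cam(d); print(n,-R.T@t)
    W=cloud(d)
    for th in ('bar','jig','lid','hasp','staple','lid_edge','offcut'):
        for r in robot.look_for(d,th)[:3]:
            u,v=np.round(r['xy']).astype(int); print(th,round(r['p'],2),u,v,W[v,u].round(3))
s=robot.sense();print(s['time'],s['tool_pos'],s['tcp_rot'],s['opening'])
E
```

```text
scene [ 1.07593783 -0.3198135   0.86142816]
bar 0.95 247 208 [ 0.376 -0.079  0.015]
bar 0.9 255 278 [ 0.561 -0.152  0.025]
bar 0.55 179 239 [ 0.377 -0.245  0.012]
jig 0.79 286 271 [ 0.575 -0.087  0.018]
lid 0.57 318 228 [ 0.565 -0.003  0.096]
lid 0.25 341 227 [0.535 0.076 0.014]
hasp 0.57 304 268 [ 0.594 -0.055  0.028]
hasp 0.24 317 226 [ 0.561 -0.003  0.098]
staple 0.89 315 226 [ 0.555 -0.005  0.093]
lid_edge 0.68 285 270 [ 0.569 -0.086  0.013]
lid_edge 0.67 318 226 [ 0.561 -0.001  0.096]
offcut 0.93 197 305 [ 0.549 -0.276  0.01 ]
side [0.52886632 0.69459568 0.67114097]
bar 0.87 427 241 [ 0.367 -0.059  0.013]
bar 0.71 419 193 [ 0.372 -0.232  0.014]
bar 0.6 338 197 [ 0.565 -0.178  0.027]
jig 0.78 335 228 [0.561 0.001 0.084]
jig 0.4 259 180 [ 0.748 -0.173  0.066]
lid 0.68 337 226 [0.558 0.003 0.091]
hasp 0.74 305 208 [ 0.628 -0.062  0.08 ]
hasp 0.27 243 241 [ 0.759 -0.026  0.009]
staple 0.88 334 224 [0.563 0.005 0.097]
staple 0.64 330 230 [0.57  0.025 0.098]
lid_edge 0.56 333 223 [0.565 0.008 0.102]
offcut 0.68 347 180 [ 0.548 -0.276  0.01 ]
offcut 0.44 253 183 [ 0.761 -0.168  0.06 ]
0.8 [0.20112649 0.56527623 0.22267606] [ 1.79705006e-05  1.70070899e-01  9.85431829e-01 -5.35691417e-06] 1.0016369134530314
```

View pics/scene.png

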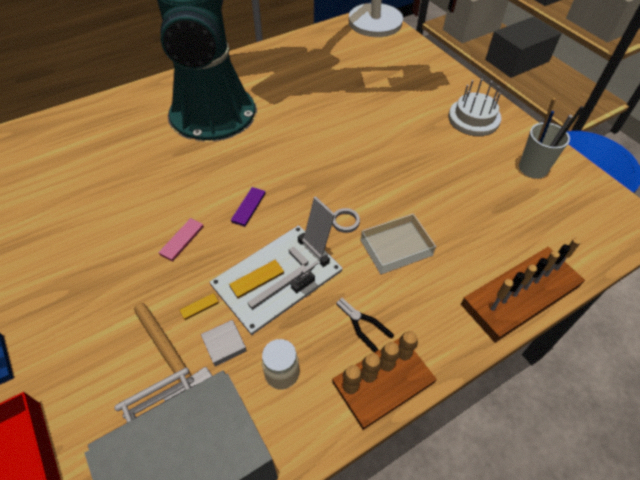

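View pics/side.png

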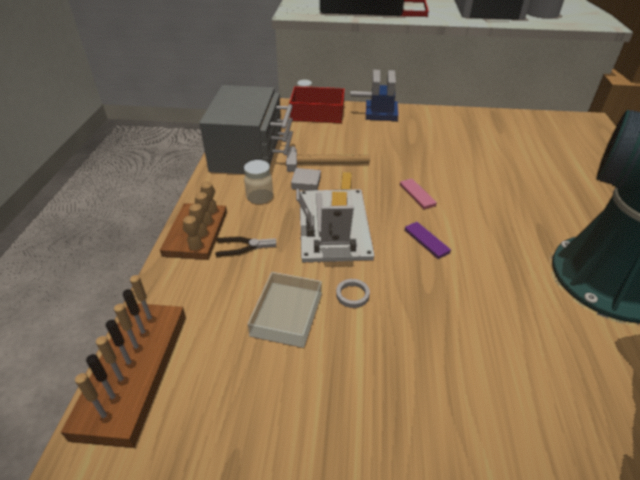

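The scene image shows the bar candidates: brass bar on the bed at (257,278), offcut at (199,305), purple decoy at (247,208) and pink decoy at (181,239). I choose (257,278): it is brass, the longer of the two brass pieces, and lies on the bed. The lid stands at (318,226) and the hasp leans away at about (300,278). Next I measure and take a close crop.

```bash
cat > m.py <<'E'
from h import *
import pickle
from scipy.optimize import minimize
D={n:pickle.load(open(n+'.pkl','rb')) for n in('scene','side')}
def rect(P): 
    r=cv2.minAreaRect((P[:,:2]*1000).astype(np.float32)); return r
for n,d in D.items():
    W=cloud(d); im=d['image'].astype(int); hsv=cv2.cvtColor(d['image'],cv2.COLOR_RGB2HSV)
    near=(abs(W[...,0]-.56)<.16)&(abs(W[...,1]+.09)<.2)
    table=near&(abs(W[...,2])<.004); print(n,'table z',np.nanmedian(W[near&(W[...,2]<.006)][:,2]))
    bed=near&(hsv[...,1]<60)&(W[...,2]>.009)&(W[...,2]<.02)
    k,l,st,_=cv2.connectedComponentsWithStats(bed.astype(np.uint8)); i=1+np.argmax(st[1:,4]); 
    P=W[l==i]; print('bed',rect(P),len(P),np.median(P[:,2]))
    br=near&(hsv[...,1]>150)&(hsv[...,0]>18)&(hsv[...,0]<32)&(W[...,2]>.020)&(W[...,2]<.032)
    k,l,st,_=cv2.connectedComponentsWithStats(br.astype(np.uint8)); i=1+np.argmax(st[1:,4])
    P=W[l==i]; print('bar',rect(P),len(P),np.median(P[:,2]))
im=D['scene']['image'][190:340,180:380]; im2=D['side']['image'][170:280,270:390]
save('crop',np.hstack([cv2.resize(im,(460,345),interpolation=cv2.INTER_CUBIC),cv2.resize(im2,(340,345),interpolation=cv2.INTER_CUBIC)]))
E
python3 m.py
```

```text
scene table z 0.0004513448571809869
bed ((569.7575073242188, -108.47962951660156), (152.81549072265625, 234.8788604736328), 8.205634117126465) 4583 0.014344387446798473
bar ((561.5259399414062, -149.21673583984375), (37.626094818115234, 108.09065246582031), 2.4956438541412354) 795 0.026183080102098407
side table z 0.0016726594067931096
bed ((569.56591796875, -105.99601745605469), (148.77108764648438, 239.31723022460938), 7.880871295928955) 2526 0.015526583576372894
bar ((562.4243774414062, -173.01629638671875), (28.242380142211914, 47.6389274597168), 4.0043816566467285) 146 0.027686276285310472
```

View pics/crop.png

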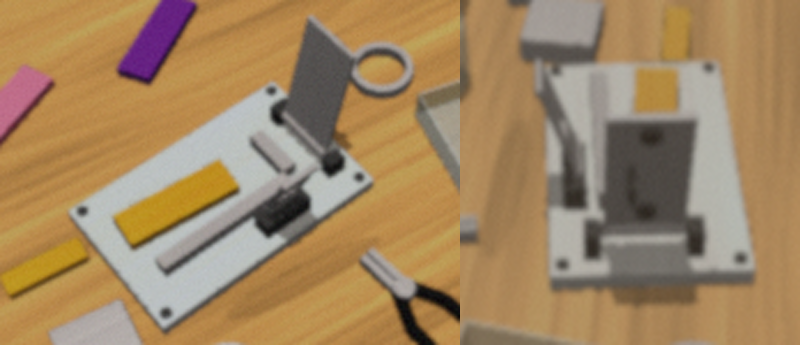

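The crop confirms the brass bar on the white bed, right of the short end stop and near side of the long fence. The lid is upright at the left end and the hasp leans away behind the fence. Jig is at about (0.575, -0.110) with yaw 0.141; the bar sits at jig (-19, -37) mm, skewed about -0.1.

Emit:
servo_tool(fingers=[-0.2, -0.2, -0.2, -0.2, -0.2, -0.2, -0.2, -0.2], travel=[[0.112, -0.146, 0], [0.112, -0.146, 0], [0.112, -0.146, 0], [0.112, -0.146, 0], [0.112, -0.146, 0], [0.112, -0.146, 0], [0.112, -0.146, 0], [0.112, -0.146, 0]], roll=[0.0192, 0.0192, 0.0192, 0.0192, 0.0192, 0.0192, 0.0192, 0.0192])

```text
time: 1.6
tool_pos: [0.4261, 0.2717, 0.2229]
tcp_rot: [0.0, -0.072, 0.997, 0.0]
contact_force: [0.5, -0.4, -0.1]
opening: 0.598
grip_force: 0.0
```

```bash
cat >> h.py <<'E'
O=np.array([.575,-.110]); Y=.141
def tojig(W,O=O,Y=Y):
    c,s=np.cos(Y),np.sin(Y); d=W[...,:2]-O
    return np.stack([c*d[...,0]+s*d[...,1],-s*d[...,0]+c*d[...,1],W[...,2]],-1)*1000
def world(j):
    c,s=np.cos(Y),np.sin(Y); return (O*1000+[c*j[0]-s*j[1],s*j[0]+c*j[1]]).round(1)
def st():
    s=robot.sense(); R=cv2.Rodrigues(np.zeros(3))[0]
    from scipy.spatial.transform import Rotation as Q
    q=s['tcp_rot']; M=Q.from_quat([q[1],q[2],q[3],q[0]]).as_matrix(); y=M[:,1]
    print('t',round(s['time'],2),'tcp',(np.array(s['tool_pos'])*1000).round(1),'jig',tojig(np.array(s['tool_pos'])).round(1),'yerr',round(np.arctan2(-y[0],y[1])-Y,3),'F',np.array(s['contact_force']).round(1),'open',round(s['opening'],2))
E
python3 - <<'E'
from h import *; import pickle
st()
for n in('scene','side'):
    W=tojig(cloud(pickle.load(open(n+'.pkl','rb'))))
    m=(abs(W[...,0])<32)&(W[...,1]>85)&(W[...,1]<160)&(W[...,2]>50)&(W[...,2]<200); P=W[m]
    print(n,'lid',len(P),'ang',np.pi/2+np.arctan(np.polyfit(P[:,2],P[:,1],1)[0]),P.min(0).round(),P.max(0).round(),np.median(P,0).round())
    m=(W[...,0]>30)&(W[...,0]<120)&(W[...,1]>5)&(W[...,1]<55)&(W[...,2]>45)&(W[...,2]<130); P=W[m]
    print(n,'hasp',len(P),'ang',np.pi/2+np.arctan(np.polyfit(P[:,2],P[:,0],1)[0]),P.min(0).round(),P.max(0).round())
E
```

```text
t 1.6 tcp [426.1 271.7 222.9] jig [-93.8 398.9 222.9] yerr 0.002 F [ 0.5 -0.4 -0.1] open 0.6
scene lid 972 ang 1.8340588497290389 [-32.  95.  50.] [ 31. 129. 150.] [  2. 111. 105.]
scene hasp 131 ang 1.928396059641963 [49. 11. 46.] [ 78.  48. 113.]
side lid 1025 ang 1.8161020643090084 [-30. 102.  50.] [ 30. 135. 152.] [  0. 119. 106.]
side hasp 203 ang 1.9418611246423592 [45. 12. 46.] [ 75.  52. 115.]
```

Emit:
servo_tool(fingers=[-0.2, -0.2, -0.2, -0.2, -0.2, -0.2, -0.2, -0.2], travel=[[0.04, -0.19, 0], [0.04, -0.19, 0], [0.04, -0.19, 0], [0.04, -0.19, 0], [0.04, -0.19, 0], [0.04, -0.19, 0], [0.04, -0.19, 0], [0.04, -0.19, 0]], roll=[0, 0, 0, 0, 0, 0, 0, 0])

```text
time: 2.4
tool_pos: [0.5053, -0.1088, 0.2229]
tcp_rot: [0.0, -0.07, 0.998, -0.0]
contact_force: [1.2, -0.0, -0.2]
opening: 0.602
grip_force: 0.0
```

Emit:
servo_tool(fingers=[-0.2, -0.2, -0.2, -0.2, -0.2, -0.2, -0.2, -0.2], travel=[[0.04, -0.19, 0], [0, 0, -0.16], [0, 0, -0.16], [0, 0, -0.16], [0, 0, -0.16], [0, 0, -0.12], [0, 0, -0.04], [0, 0, 0]], roll=[0, 0, 0, 0, 0, 0, 0, 0])

```text
time: 3.2
tool_pos: [0.5143, -0.1539, 0.0216]
tcp_rot: [-0.001, -0.07, 0.998, 0.001]
contact_force: [-0.1, -0.1, 0.3]
opening: 0.598
grip_force: 0.0
```

```bash
python3 -c "
from h import *
st(); print(world((-65,-37)))"
```

```text
t 3.2 tcp [ 514.3 -153.9   21.6] jig [-66.3 -34.9  21.6] yerr -0.0 F [-0.1 -0.1  0.3] open 0.6
[ 515.8 -155.8]
```

Emit:
servo_tool(fingers=[-0.2, -0.2, -0.2, -0.2, -0.2, -0.2, -0.2, -0.2], travel=[[0, 0, -0.01], [0.0158, 0.0022, 0], [0.0158, 0.0022, 0], [0.0158, 0.0022, 0], [0.0158, 0.0022, 0], [0.0158, 0.0022, 0], [0.0158, 0.0022, 0], [0.0158, 0.0022, 0]], roll=[0, 0, 0, 0, 0, 0, 0, 0])

```text
time: 4.0
tool_pos: [0.542, -0.1501, 0.02]
tcp_rot: [-0.001, -0.07, 0.998, 0.0]
contact_force: [-4.3, 0.1, 4.4]
opening: 0.6
grip_force: 2.2
```

Emit:
servo_tool(fingers=[-0.2, -0.2, -0.2, -0.2], travel=[[0.012, 0.0017, 0], [0.012, 0.0017, 0], [0.008, 0.0011, 0], [0, 0, 0]], roll=[0, 0, 0, 0])

```text
time: 4.4
tool_pos: [0.5515, -0.1492, 0.02]
tcp_rot: [0.0, -0.07, 0.998, -0.0]
contact_force: [-0.8, 1.2, -0.0]
opening: 0.595
grip_force: 0.5
```

```bash
python3 -c "
from h import *
st()"
```

```text
t 4.4 tcp [ 551.5 -149.2   20. ] jig [-28.8 -35.5  20. ] yerr -0.0 F [-0.8  1.2 -0. ] open 0.59
```

Emit:
servo_tool(fingers=[-0.2, -0.2], travel=[[0.004, 0.0006, 0], [0, 0, 0]], roll=[0, 0])

```text
time: 4.6
tool_pos: [0.5515, -0.1491, 0.02]
tcp_rot: [-0.0, -0.07, 0.998, -0.0]
contact_force: [-1.8, -1.5, 0.3]
opening: 0.603
grip_force: 1.6
```

Emit:
servo_tool(fingers=[-0.2, -0.2], travel=[[0.004, 0.0006, 0], [0, 0, 0]], roll=[0, 0])

```text
time: 4.8
tool_pos: [0.5516, -0.1491, 0.02]
tcp_rot: [-0.001, -0.071, 0.998, -0.0]
contact_force: [-5.1, -2.6, 2.7]
opening: 0.595
grip_force: 3.0
```

Emit:
servo_tool(fingers=[-0.2, -0.2], travel=[[0.006, 0.0009, 0], [0, 0, 0]], roll=[0, 0])

```text
time: 5.0
tool_pos: [0.5516, -0.149, 0.02]
tcp_rot: [-0.002, -0.071, 0.997, -0.0]
contact_force: [-9.6, -4.5, 5.2]
opening: 0.601
grip_force: 5.0
```

Emit:
servo_tool(fingers=[-0.2, -0.2], travel=[[0.006, 0.0009, 0], [0, 0, 0]], roll=[0, 0])

```text
time: 5.2
tool_pos: [0.5517, -0.149, 0.02]
tcp_rot: [-0.004, -0.071, 0.997, 0.0]
contact_force: [-13.3, -6.4, 9.3]
opening: 0.6
grip_force: 7.0
```

```bash
python3 -c "
from h import *
st()
d=robot.get_image('scene')
save('s2',cv2.resize(d['image'][180:340,180:380],(800,600)))
W=tojig(cloud(d)); hsv=cv2.cvtColor(d['image'],cv2.COLOR_RGB2HSV)
m=(hsv[...,1]>150)&(hsv[...,0]>18)&(hsv[...,0]<32)&(W[...,2]>21)&(W[...,2]<31)&(abs(W[...,0])<50)&(abs(W[...,1])<120)
P=W[m];print(len(P),cv2.minAreaRect(P[:,:2].astype(np.float32)))"
```

```text
t 5.2 tcp [ 551.7 -149.    20. ] jig [-28.6 -35.4  20. ] yerr 0.001 F [-13.3  -6.4   9.3] open 0.6
668 ((-0.03421497344970703, -36.1305046081543), (33.96784210205078, 107.78904724121094), 1.6471388339996338)
```

View pics/s2.png

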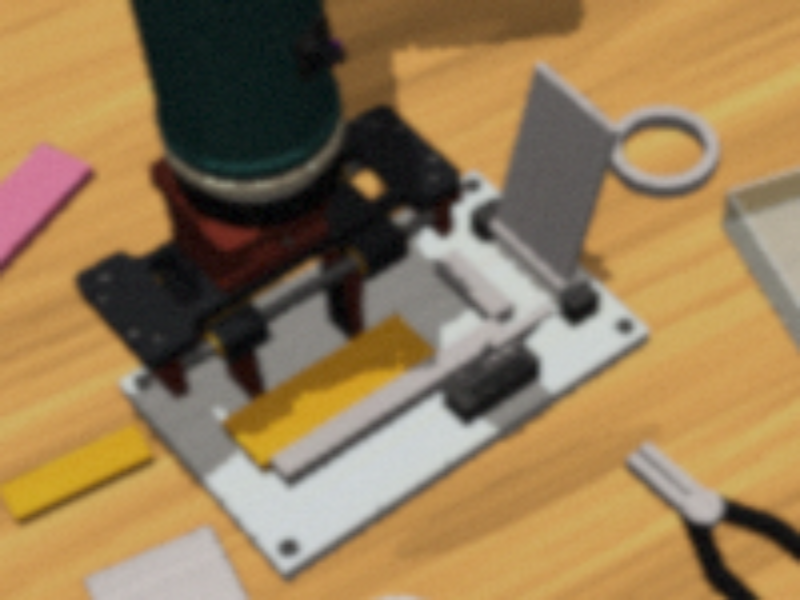

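The bar now lies along the fence (image: no gap between bar and fence), about 36 mm short of the end stop at the crop's (480,280). Next: back off, lift, and check clearance at the right end.

Emit:
servo_tool(fingers=[-0.2, 0.3, 1, 1, 1, 1, 1, 1], travel=[[-0.06, -0.008, 0], [0, 0, 0.12], [0, 0, 0.12], [0.077, -0.114, 0], [0.077, -0.114, 0], [0.077, -0.114, 0], [0, 0, 0], [0, 0, 0]], roll=[0, 0, 0, 0, 0, 0, 0, 0])

```text
time: 6.05
tool_pos: [0.5994, -0.2366, 0.0801]
tcp_rot: [0.001, -0.07, 0.998, -0.0]
contact_force: [-0.2, 0.7, 0.4]
opening: 0.018
grip_force: 0.0
```

```bash
python3 -c "
from h import *; import pickle
st(); print(world((0,-108)),world((0,-69)))
W=tojig(cloud(pickle.load(open('scene.pkl','rb'))))
m=(abs(W[...,0])<25)&(W[...,1]<-105)&(W[...,1]>-200)
for a in range(-200,-100,5):
  k=m&(W[...,1]>=a)&(W[...,1]<a+5); print(a,np.percentile(W[k][:,2],[5,50,95]).round(),end=' ')
"
```

```text
t 6.05 tcp [ 599.4 -236.6   80.1] jig [   6.3 -128.8   80.1] yerr -0.001 F [-0.2  0.7  0.4] open 0.02
[ 590.2 -216.9] [ 584.7 -178.3]
-200 [-2. -0.  2.] -195 [-3.  0. 19.] -190 [-2.  0. 23.] -185 [-2.  0. 23.] -180 [-2.  1. 23.] -175 [-2.  0. 23.] -170 [-1.  1. 22.] -165 [-2.  1. 20.] -160 [-2.  0. 21.] -155 [-2.  0. 17.] -150 [-2.  0.  4.] -145 [-2.  0.  3.] -140 [-2.  1.  3.] -135 [-3.  1.  3.] -130 [-2.  0.  3.] -125 [-3. -0.  2.] -120 [-2.  0.  9.] -115 [ 3. 13. 16.] -110 [11. 14. 17.] Traceback (most recent call last):
  File "<string>", line 7, in <module>
    k=m&(W[...,1]>=a)&(W[...,1]<a+5); print(a,np.percentile(W[k][:,2],[5,50,95]).round(),end=' ')
                                              ~~~~~~~~~~~~~^^^^^^^^^^^^^^^^^^^^^
    return _quantile_unchecked(
        a, q, axis, out, overwrite_input, method, keepdims, weights)
    return _ureduce(a,
                    func=_quantile_ureduce_func,
    ...<5 lines>...
                    overwrite_input=overwrite_input,
                    method=method)
    r = func(a, **kwargs)
    result = _quantile(arr,
                       quantiles=q,
    ...<2 lines>...
                       out=out,
                       weights=wgt)
    slices_having_nans = np.isnan(arr[-1, ...])
                                  ~~~^^^^^^^^^
IndexError: index -1 is out of bounds for axis 0 with size 0
```

Emit:
servo_tool(fingers=[1, 1, 1, 1], travel=[[-0.036, 0.051, 0], [0, 0, -0.12], [0, 0, -0.12], [0, 0, 0]], roll=[0, 0, 0, 0])

```text
time: 6.45
tool_pos: [0.5858, -0.2204, 0.0168]
tcp_rot: [-0.003, -0.071, 0.997, 0.002]
contact_force: [-1.2, -0.4, -0.3]
opening: 0.003
grip_force: 0.0
```

Emit:
servo_tool(fingers=[1, 1, 1, 1, 1, 1, 1, 1], travel=[[-0.0028, 0.02, 0], [-0.0028, 0.02, 0], [-0.0022, 0.0158, 0], [-0.0022, 0.0158, 0], [-0.0022, 0.0158, 0], [-0.0022, 0.0158, 0], [-0.0022, 0.0158, 0], [-0.0022, 0.0158, 0]], roll=[0, 0, 0, 0, 0, 0, 0, 0])

```text
time: 7.25
tool_pos: [0.586, -0.1913, 0.0215]
tcp_rot: [0.001, -0.071, 0.998, -0.002]
contact_force: [-0.4, -7.5, 4.0]
opening: 0.005
grip_force: 3.1
```

```bash
python3 -c "
from h import *
st()"
```

```text
t 7.25 tcp [ 586.  -191.3   21.5] jig [ -0.5 -82.   21.5] yerr 0.0 F [-0.4 -7.5  4. ] open 0.0
```

Emit:
servo_tool(fingers=[1, 1, 1, 1, 1], travel=[[-0.0018, 0.0125, -0.002], [-0.0018, 0.0125, -0.002], [-0.0018, 0.0125, 0], [-0.0009, 0.006, 0], [0, 0, 0]], roll=[0, 0, 0, 0, 0])

```text
time: 7.75
tool_pos: [0.5844, -0.1793, 0.02]
tcp_rot: [0.001, -0.07, 0.998, -0.001]
contact_force: [1.0, -3.8, 3.4]
opening: 0.005
grip_force: 2.2
```

Emit:
servo_tool(fingers=[1, 1, 1], travel=[[-0.001, 0.007, 0], [-0.0005, 0.004, 0], [0, 0, 0]], roll=[0, 0, 0])

```text
time: 8.05
tool_pos: [0.5827, -0.1756, 0.019]
tcp_rot: [-0.0, -0.07, 0.998, 0.0]
contact_force: [1.7, -3.9, 1.6]
opening: 0.007
grip_force: 1.6
```

```bash
python3 -c "
from h import *
st()"
```

```text
t 8.05 tcp [ 582.7 -175.6   19. ] jig [ -1.6 -66.1  19. ] yerr -0.0 F [ 1.7 -3.9  1.6] open 0.01
```

Emit:
servo_tool(fingers=[1, 1, 1], travel=[[-0.0008, 0.006, 0], [-0.0005, 0.004, 0], [0, 0, 0]], roll=[0, 0, 0])

```text
time: 8.35
tool_pos: [0.5823, -0.1732, 0.019]
tcp_rot: [-0.0, -0.07, 0.998, 0.0]
contact_force: [1.8, -3.7, 2.1]
opening: 0.005
grip_force: 1.6
```

Emit:
servo_tool(fingers=[1, 1, 1], travel=[[-0.0008, 0.006, 0], [-0.0005, 0.004, 0], [0, 0, 0]], roll=[0, 0, 0])

```text
time: 8.65
tool_pos: [0.5829, -0.1729, 0.0191]
tcp_rot: [0.001, -0.071, 0.997, -0.002]
contact_force: [2.0, -10.4, -1.6]
opening: 0.004
grip_force: 5.3
```

```bash
cat > b.py <<'E'
from h import *
st()
d=robot.get_image('scene')
W=tojig(cloud(d)); hsv=cv2.cvtColor(d['image'],cv2.COLOR_RGB2HSV)
m=(hsv[...,1]>150)&(hsv[...,0]>18)&(hsv[...,0]<32)&(W[...,2]>21)&(W[...,2]<31)&(abs(W[...,0])<50)&(abs(W[...,1])<120)
P=W[m];print(len(P),cv2.minAreaRect(P[:,:2].astype(np.float32)),P.min(0),P.max(0))
E
python3 b.py
```

```text
t 8.65 tcp [ 582.9 -172.9   19.1] jig [ -1.  -63.4  19.1] yerr 0.001 F [  2.  -10.4  -1.6] open 0.0
571 ((-0.5042648315429688, 1.8090782165527344), (33.27878952026367, 106.59507751464844), 0.8413456082344055) [-17.92446823 -51.36396605  21.61521973] [15.5418826  54.85654827 30.14777035]
```

Emit:
servo_tool(fingers=[1, 1, 1, 1, 1, 1], travel=[[-0.0005, 0.004, 0], [0, 0, 0], [0.006, -0.04, 0], [0, 0, 0.16], [0, 0, 0.16], [0, 0, 0.16]], roll=[0, 0, 0, 0, 0, 0])

```text
time: 9.3
tool_pos: [0.5819, -0.1786, 0.1392]
tcp_rot: [-0.002, -0.07, 0.998, 0.002]
contact_force: [1.2, -0.3, -0.4]
opening: 0.006
grip_force: 0.0
```

```bash
python3 b.py; python3 -c "
from h import *; print(world((-65,-10)))"
```

```text
t 9.3 tcp [ 581.9 -178.6  139.2] jig [ -2.8 -68.9 139.2] yerr -0.0 F [ 1.2 -0.3 -0.4] open 0.01
627 ((-1.3932647705078125, 0.0511932373046875), (35.0042724609375, 109.64900970458984), 0.08387889713048935) [-18.84773291 -54.78705561  22.13372112] [16.18091463 54.88173374 30.5424149 ]
[ 512.1 -129. ]
```

Emit:
servo_tool(fingers=[0, -0.2, -0.2, -0.2, -0.2, -0.2, -0.2, -0.2], travel=[[-0.14, 0.1, 0], [-0.14, 0.1, 0], [0, 0, 0], [0, 0, -0.16], [0, 0, -0.16], [0, 0, -0.152], [0, 0, 0], [0.05, 0.007, 0]], roll=[0, 0, 0, 0, 0, 0, 0, 0])

```text
time: 10.15
tool_pos: [0.5237, -0.1273, 0.0205]
tcp_rot: [-0.003, -0.07, 0.998, 0.001]
contact_force: [0.1, -0.2, 0.0]
opening: 0.597
grip_force: 0.0
```

Emit:
servo_tool(fingers=[-0.2, -0.2, -0.2, -0.2, -0.2, -0.2, -0.2], travel=[[0.04, 0.0056, 0], [0.016, 0.0022, 0], [0.012, 0.0017, 0], [0.008, 0.0011, 0], [0.008, 0.0011, 0], [0.008, 0.0011, 0], [0, 0, 0]], roll=[0, 0, 0, 0, 0, 0, 0])

```text
time: 10.85
tool_pos: [0.548, -0.1249, 0.021]
tcp_rot: [-0.001, -0.07, 0.998, 0.0]
contact_force: [-3.5, -1.3, 1.8]
opening: 0.597
grip_force: 1.5
```

```bash
python3 b.py
```

```text
t 10.85 tcp [ 548.  -124.9   21. ] jig [-28.8 -10.9  21. ] yerr 0.0 F [-3.5 -1.3  1.8] open 0.6
640 ((-0.7230653762817383, -0.421722412109375), (33.294979095458984, 109.29756164550781), 1.0761014223098755) [-17.56635592 -55.00368377  21.75302857] [16.61919942 54.2532858  30.05751196]
```

Contact at -28.8; press on a bit to seat it.

Emit:
servo_tool(fingers=[-0.2, -0.2, -0.2, -0.2], travel=[[0.006, 0.0009, 0], [0.006, 0.0009, 0], [0.004, 0.0006, 0], [0, 0, 0]], roll=[0, 0, 0, 0])

```text
time: 11.3
tool_pos: [0.5482, -0.1245, 0.0207]
tcp_rot: [-0.004, -0.071, 0.997, 0.0]
contact_force: [-12.8, -5.0, 10.0]
opening: 0.601
grip_force: 6.7
```

Emit:
servo_tool(fingers=[-0.2, -0.2, 1, 1, 1, 1, 1], travel=[[-0.016, -0.0022, 0], [-0.06, -0.008, 0], [0, 0, 0.18], [0, 0, 0.18], [0, 0, 0.18], [0, 0, 0.18], [0, 0, 0.08]], roll=[0, 0, 0, 0, 0, 0, 0])

```text
time: 12.0
tool_pos: [0.5369, -0.1276, 0.2258]
tcp_rot: [0.004, -0.07, 0.998, -0.001]
contact_force: [0.6, -0.1, 0.1]
opening: 0.189
grip_force: 0.0
```

```bash
python3 b.py; python3 -c "
from h import *; print(world((0,160)),world((0,60)))"
```

```text
t 12.0 tcp [ 536.9 -127.6  225.8] jig [-40.2 -12.1 225.8] yerr -0.0 F [ 0.6 -0.1  0.1] open 0.19
688 ((-0.3712615966796875, -0.163177490234375), (109.25945281982422, 34.38972091674805), 88.94518280029297) [-17.89568598 -55.0028535   21.65929817] [16.55586053 54.47168258 30.48526524]
[552.5  48.4] [566.6 -50.6]
```

```bash
python3 - <<'E'
from h import *
for _ in range(2):
    d=robot.get_image('scene')
    W=tojig(cloud(d)); hsv=cv2.cvtColor(d['image'],cv2.COLOR_RGB2HSV)
    bar=(hsv[...,1]>150)&(hsv[...,0]>15)&(hsv[...,0]<35)&(abs(W[...,0])<50)&(abs(W[...,1])<80)&(W[...,2]>18)
    fe=(hsv[...,1]<90)&(W[...,2]>23)&(W[...,2]<33)&(W[...,0]>12)&(W[...,0]<40)&(W[...,1]<2)&(W[...,1]>-95)
    # bar/fence per-y profile: mean x of bar, bar's far edge and fence mid
    for nm,m in(('bar',bar),('fence',fe)):
        P=W[m]; ys=np.arange(-50,50 if nm=='bar' else 0,8); mx=[];mn=[];yy=[]
        for a in ys:
            q=P[(P[:,1]>=a)&(P[:,1]<a+8)]
            if len(q)>5: mx.append(np.percentile(q[:,0],95));mn.append(np.percentile(q[:,0],5));yy.append(a+4)
        print(nm,len(P),'slope far/near',np.polyfit(yy,mx,1).round(3),np.polyfit(yy,mn,1).round(3), 'area angle',cv2.fitEllipse(P[:,:2].astype(np.float32))[2].round(2))
E
```

```text
Traceback (most recent call last):
AttributeError: 'float' object has no attribute 'round'
```

```bash
python3 - <<'E'
from h import *
d=robot.get_image('scene')
W=tojig(cloud(d)); hsv=cv2.cvtColor(d['image'],cv2.COLOR_RGB2HSV)
bar=(hsv[...,1]>150)&(hsv[...,0]>15)&(hsv[...,0]<35)&(abs(W[...,0])<50)&(abs(W[...,1])<80)&(W[...,2]>18)
fe=(hsv[...,1]<90)&(W[...,2]>23)&(W[...,2]<33)&(W[...,0]>12)&(W[...,0]<40)&(W[...,1]<2)&(W[...,1]>-95)
for nm,m in(('bar',bar),('fence',fe)):
    P=W[m]; ys=np.arange(-50,50 if nm=='bar' else 0,8); mx=[];mn=[];yy=[]
    for a in ys:
        q=P[(P[:,1]>=a)&(P[:,1]<a+8)]
        if len(q)>5: mx.append(np.percentile(q[:,0],95));mn.append(np.percentile(q[:,0],5));yy.append(a+4)
    print(nm,len(P),'far/near',np.polyfit(yy,mx,1).round(3),np.polyfit(yy,mn,1).round(3),cv2.fitLine(P[:,:2].astype(np.float32),cv2.DIST_L2,0,.01,.01).ravel())
E
```

```text
bar 889 far/near [-5.0000e-03  1.2714e+01] [  0.074 -21.422] [ 0.03164843  0.9994991  -4.869914   -2.9014907 ]
fence 321 far/near [1.3000e-02 3.2327e+01] [7.0000e-03 1.9362e+01] [ 5.0786077e-03  9.9998713e-01  2.5999140e+01 -4.2717911e+01]
```

```bash
python3 -c "
from h import *
d=robot.get_image('scene'); save('s3',cv2.resize(d['image'][210:330,200:360],(800,600),interpolation=cv2.INTER_CUBIC))"
```

```text
(no output)
```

View pics/s3.png

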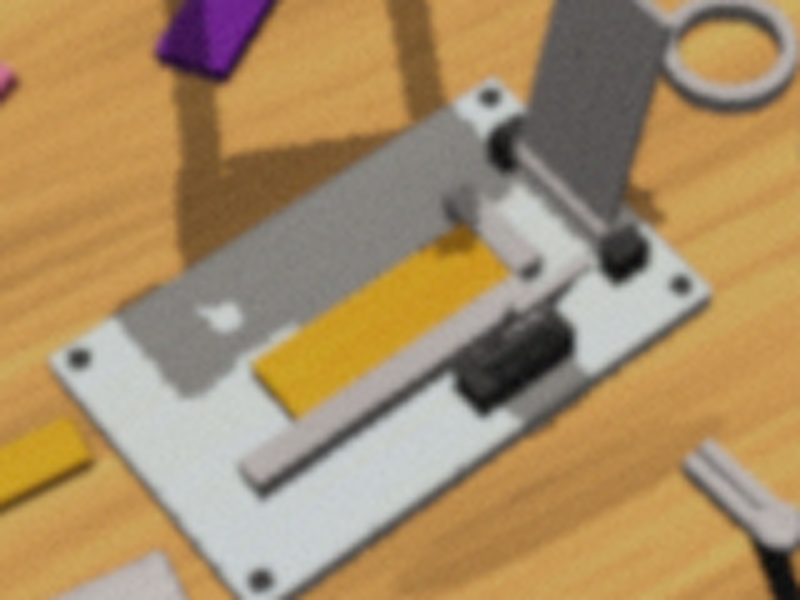

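Picture: the brass bar touches the fence along its whole far edge and its left end touches the stop near (500,255); only shadow falls on the near corner. Now the lid: go over it and push from the outside.

Emit:
servo_tool(fingers=[1, 1, 1, 1, 1, 1, 1, 1], travel=[[0.015, 0.182, 0], [0.015, 0.182, 0], [0.015, 0.182, 0], [0.015, 0.182, 0], [0, 0, 0], [0, 0, -0.16], [0, 0, -0.16], [0, 0, -0.1]], roll=[0, 0, 0, 0, 0, 0, 0, 0])

```text
time: 13.0
tool_pos: [0.5461, 0.0547, 0.1118]
tcp_rot: [-0.003, -0.07, 0.998, 0.0]
contact_force: [-0.6, -0.1, -0.5]
opening: 0.002
grip_force: 0.0
```

```bash
python3 -c "
from h import *
st()"
```

```text
t 13.0 tcp [546.1  54.7 111.8] jig [ -5.4 167.1 111.8] yerr -0.0 F [-0.6 -0.1 -0.5] open 0.0
```

Emit:
servo_tool(fingers=[1, 1, 1, 1, 1, 1, 1, 1], travel=[[0.008, -0.056, 0], [0.008, -0.056, 0], [0.007, -0.048, 0], [0.007, -0.048, 0], [0.007, -0.048, 0], [0.007, -0.048, 0], [0.007, -0.048, 0], [0.007, -0.048, 0]], roll=[0, 0, 0, 0, 0, 0, 0, 0])

```text
time: 13.8
tool_pos: [0.5637, -0.046, 0.1163]
tcp_rot: [0.0, -0.07, 0.998, -0.0]
contact_force: [0.7, -0.8, -0.1]
opening: 0.007
grip_force: 0.2
```

```bash
cat > l.py <<'E'
from h import *
st()
for n in('scene','side'):
    W=tojig(cloud(robot.get_image(n)))
    m=(abs(W[...,0])<28)&(W[...,1]>-30)&(W[...,1]<85)&(W[...,2]>31)&(W[...,2]<160); P=W[m]
    print(n,len(P), P.min(0).round() if len(P) else '',np.percentile(P,95,axis=0).round(),'slope',np.polyfit(P[:,1],P[:,2],1))
E
python3 l.py
```

```text
t 13.8 tcp [563.7 -46.  116.3] jig [ -2.2  64.9 116.3] yerr -0.0 F [ 0.7 -0.8 -0.1] open 0.01
scene 343 [-25.  -5.  31.] [ 23.  82. 156.] slope [ -0.63792503 165.13366054]
side 1076 [-28. -21.  31.] [ 26.  83. 137.] slope [ -1.21726992 180.21861298]
```

Emit:
servo_tool(fingers=[1, 1, 1, 1, 1, 1, 1, 1], travel=[[0.006, -0.04, 0], [0.006, -0.04, 0], [0.006, -0.04, 0], [0, 0, 0], [0, 0, 0], [-0.03, 0.12, 0.08], [0, 0, 0.16], [0, 0, 0.16]], roll=[0, 0, 0, 0, 0, 0, 0, 0])

```text
time: 14.7
tool_pos: [0.5592, -0.0436, 0.2164]
tcp_rot: [-0.001, -0.071, 0.997, 0.0]
contact_force: [1.4, -0.3, 0.6]
opening: 0.002
grip_force: 0.0
```

```bash
python3 l.py;  python3 -c "
from h import *; print(world((125,30)),world((60,30)))"
```

```text
t 14.7 tcp [559.2 -43.6 216.4] jig [ -6.3  68.  216.4] yerr 0.001 F [ 1.4 -0.3  0.6] open 0.0
scene 927 [-28. -17.  31.] [25. 79. 85.] slope [-0.45577573 79.96204191]
side 1155 [-28. -15.  36.] [25. 80. 79.] slope [-0.40518333 75.52165271]
[694.5 -62.7] [630.2 -71.9]
```

Emit:
servo_tool(fingers=[1, 1, 1, 1, 1, 1, 1, 1], travel=[[0.154, -0.029, 0], [0.154, -0.029, 0], [0.154, -0.029, 0], [0, 0, 0], [0, 0, -0.18], [0, 0, -0.18], [0, 0, -0.16], [0, 0, 0]], roll=[0, 0, 0, 0, 0, 0, 0, 0])

```text
time: 15.6
tool_pos: [0.6697, -0.0652, 0.0796]
tcp_rot: [-0.006, -0.07, 0.997, 0.002]
contact_force: [-1.0, -0.3, -0.8]
opening: 0.003
grip_force: 0.0
```

```bash
python3 l.py
```

```text
t 15.6 tcp [669.7 -65.2  79.6] jig [100.1  31.1  79.6] yerr -0.0 F [-1.  -0.3 -0.8] open 0.0
scene 284 [-28. -25.  31.] [25. 50. 40.] slope [3.08554977e-02 3.52751253e+01]
side 826 [-28. -24.  31.] [25. 81. 39.] slope [1.62980338e-03 3.62710100e+01]
```

Emit:
servo_tool(fingers=[1, 1, 1, 1, 1, 1, 1, 1], travel=[[-0.0555, -0.0079, 0.012], [-0.0555, -0.0079, 0], [-0.0555, -0.0079, 0], [-0.0364, -0.0052, 0], [-0.0364, -0.0052, 0], [-0.0364, -0.0052, 0], [-0.0364, -0.0052, 0], [-0.0364, -0.0052, 0]], roll=[0, 0, 0, 0, 0, 0, 0, 0])

```text
time: 16.5
tool_pos: [0.5884, -0.0792, 0.0892]
tcp_rot: [0.0, -0.07, 0.998, -0.0]
contact_force: [0.4, -0.3, 0.1]
opening: 0.003
grip_force: 0.1
```

```bash
cat > k.py <<'E'
from h import *
st()
for n in('scene','side'):
    W=tojig(cloud(robot.get_image(n)))
    m=(W[...,0]<75)&(W[...,0]>-40)&(W[...,1]>13)&(W[...,1]<47)&(W[...,2]>43)&(W[...,2]<130); P=W[m]
    print(n,len(P),np.histogram(P[:,0],np.arange(-40,80,10))[0], [np.round(np.median(P[(P[:,0]>=a)&(P[:,0]<a+10),2])) for a in range(-40,70,10)])
E
python3 k.py 2>/dev/null
```

```text
t 16.5 tcp [588.4 -79.2  89.2] jig [17.5 28.6 89.2] yerr -0.0 F [ 0.4 -0.3  0.1] open 0.0
scene 484 [  0   0   0   6  48  92 181 116  41   0   0] [np.float64(nan), np.float64(nan), np.float64(nan), np.float64(99.0), np.float64(93.0), np.float64(77.0), np.float64(101.0), np.float64(54.0), np.float64(46.0), np.float64(nan), np.float64(nan)]
side 360 [  0   0   0  25  70 114  70  50  31   0   0] [np.float64(nan), np.float64(nan), np.float64(nan), np.float64(99.0), np.float64(94.0), np.float64(80.0), np.float64(92.0), np.float64(54.0), np.float64(46.0), np.float64(nan), np.float64(nan)]
```

Emit:
servo_tool(fingers=[1, 1, 1, 1, 1, 1, 1, 1], travel=[[-0.0356, -0.005, -0.024], [-0.02, -0.0028, -0.02], [-0.016, -0.0022, -0.024], [-0.012, -0.0017, -0.032], [-0.012, -0.0017, -0.032], [-0.004, -0.0006, -0.024], [-0.004, -0.0006, -0.016], [0, 0, -0.008]], roll=[0, 0, 0, 0, 0, 0, 0, 0])

```text
time: 17.4
tool_pos: [0.5628, -0.0827, 0.0435]
tcp_rot: [-0.0, -0.07, 0.998, 0.0]
contact_force: [0.4, 0.1, -0.1]
opening: 0.005
grip_force: 0.0
```

```bash
python3 k.py 2>/dev/null
```

```text
t 17.4 tcp [562.8 -82.7  43.5] jig [-8.2 28.7 43.5] yerr -0.0 F [ 0.4  0.1 -0.1] open 0.0
scene 271 [  4  13  33  38 124  36  12   3   7   1   0] [np.float64(46.0), np.float64(45.0), np.float64(57.0), np.float64(63.0), np.float64(68.0), np.float64(51.0), np.float64(128.0), np.float64(44.0), np.float64(44.0), np.float64(44.0), np.float64(nan)]
side 223 [ 7 48 55 47 26 25  6  2  7  0  0] [np.float64(46.0), np.float64(45.0), np.float64(54.0), np.float64(53.0), np.float64(52.0), np.float64(51.0), np.float64(43.0), np.float64(44.0), np.float64(43.0), np.float64(nan), np.float64(nan)]
```

Nose at z≈45, staple (z 51) showing through. Press the rest of the way.

Emit:
servo_tool(fingers=[1, 1, 1, 1, 1], travel=[[-0.012, -0.0017, -0.008], [-0.008, -0.001, -0.006], [0, 0, -0.004], [0, 0, -0.004], [0, 0, 0]], roll=[0, 0, 0, 0, 0])

```text
time: 18.0
tool_pos: [0.5577, -0.0834, 0.0392]
tcp_rot: [-0.0, -0.07, 0.998, -0.0]
contact_force: [-2.3, -0.0, 6.3]
opening: 0.006
grip_force: 3.3
```

```bash
python3 -c "
from h import *
st()"
```

```text
t 18.0 tcp [557.7 -83.4  39.2] jig [-13.4  28.8  39.2] yerr -0.0 F [-2.3 -0.   6.3] open 0.01
```

Emit:
servo_tool(fingers=[1, 1, 1, 1, 1, 1, 1, 1], travel=[[0, 0, -0.004], [0, 0, 0], [0, 0, 0.06], [0, 0, 0.18], [0, 0, 0.18], [-0.16, -0.02, 0.18], [-0.18, 0, 0], [0, 0, 0]], roll=[0, 0, 0, 0, 0, 0, 0, 0])

```text
time: 18.8
tool_pos: [0.4737, -0.0863, 0.18]
tcp_rot: [-0.002, -0.07, 0.998, 0.001]
contact_force: [-0.4, 0.3, -1.1]
opening: 0.005
grip_force: 0.0
```

```bash
python3 k.py 2>/dev/null; python3 - <<'E'
from h import *
ims=[]
for n,b in (('scene',(210,330,200,360)),('side',(170,290,260,400))):
    d=robot.get_image(n); ims.append(cv2.resize(d['image'][b[0]:b[1],b[2]:b[3]],(400,330),interpolation=cv2.INTER_CUBIC))
    W=tojig(cloud(d))
    for nm,x0,x1,y0,y1,lo,hi in(('nose',-29,0,14,46,33,48),('lid',-28,28,-22,8,28,48)):
        P=W[(W[...,0]>x0)&(W[...,0]<x1)&(W[...,1]>y0)&(W[...,1]<y1)&(W[...,2]>lo)&(W[...,2]<hi)]
        print(n,nm,len(P),np.median(P[:,2]))
    hsv=cv2.cvtColor(d['image'],cv2.COLOR_RGB2HSV)
    P=W[(hsv[...,1]>130)&(hsv[...,0]>15)&(hsv[...,0]<35)&(abs(W[...,0])<40)&(abs(W[...,1])<80)&(W[...,2]>18)]
    if len(P)>5: print('bar',len(P),np.percentile(P,3,axis=0),np.percentile(P,97,axis=0))
save('end',np.hstack(ims))
E
```

```text
t 18.8 tcp [473.7 -86.3 180. ] jig [-96.9  37.6 180. ] yerr -0.001 F [-0.4  0.3 -1.1] open 0.0
scene 39 [ 0  3  0  2  3 29  1  0  0  1  0] [np.float64(nan), np.float64(44.0), np.float64(nan), np.float64(44.0), np.float64(47.0), np.float64(51.0), np.float64(43.0), np.float64(nan), np.float64(nan), np.float64(44.0), np.float64(nan)]
side 39 [ 2  5  0  0  0 23  1  1  7  0  0] [np.float64(43.0), np.float64(44.0), np.float64(nan), np.float64(nan), np.float64(nan), np.float64(52.0), np.float64(43.0), np.float64(43.0), np.float64(44.0), np.float64(nan), np.float64(nan)]
scene nose 178 39.23911888979711
scene lid 343 34.70722481671429
bar 211 [-15.74590389 -53.91493178  24.17935026] [ 14.75841389 -24.74210192  30.00205049]
side nose 130 40.687079375988205
side lid 190 36.13373866473084
bar 44 [-12.63603389 -49.31056078  25.21177304] [ 14.67380782 -36.77831351  30.08969036]
```

View pics/end.png

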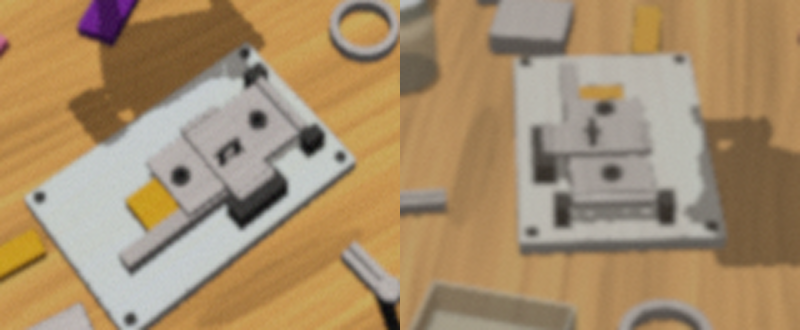

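The picture shows the lid shut, the hasp flat with the staple standing through its slot at (230,150), and the bar still flush against the fence. The hasp's nose is at 39 mm and the lid's top at 34.7 mm, as they should be.

```bash
python3 -c "
from workcell import robot
print(robot.close_job())"
```

```text
the job is handed in; nothing more can be done
None
```

I handed the job in at about 19 s of the 58 s. Going by the last pictures and depth readings, the bar is flush against fence and stop, the lid is shut, the hasp is down over the staple and I saw no other items moved. The hand-in returned no verdict.

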